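# Drag-test print weights and set the one that grips on the sloping board

### The arm

A 6-joint arm with a two-finger parallel gripper is mounted at the origin on the work surface. World frame = base frame: x ahead of the robot, y to its left, z up, the work surface at z = 0. Lengths are in m, angles in rad, forces in N, time in s.
With the tool pointing down it reaches from about 0.225 to 0.725 m from the base axis. Payload 3.1 kg.
Tool frame: the origin (TCP) lies between the finger pads; the fingertips stand 14 mm ahead of it and the grasp point (between the pads) lies 5 mm behind it; z points along the fingers, y is the direction in which the jaws open and shut (so a half turn about z gives the same grasp; the last joint's range is limited). The gripper opens to 85 mm and grips with 20 to 120 N. Pads are 22 mm wide; open, the fingers measure 114 mm over their backs; the gripper's body (76 mm by 85 mm) begins 54 mm behind the grasp point. The pads swing forward as they close: fully open they stand 13 mm farther back than shut.
Start: joints at [1.109, 0.048, 0.099, 1.622, 0, 1.443], TCP at [0.172, 0.496, 0.245] pointing down, gripper open.
Joint ranges: [-2.91, 2.91], [-0.99, 1.94], [-1.21, 1.42], [-2.12, 2.29], [-1.49, 1.47], [-3.14, 3.14]. Speed limits (rad/s): [2.79, 2.79, 3.14, 3.14, 3.14, 3.14].

### API

Orientations are given as a unit quaternion [w, x, y, z].
In Python, from bench import manip gives the robot as it stands. The module is installed in compiled form; this text tells all that it offers.
- The arm moves only by the tool send_rows, never from a script. Its argument "plan" is a list of rows, each a list of 5 numbers: the finger opening in mm, from 0 to 85.4, then the shift along the world's x, y, z in mm, then the turn about the world's z in rad. A call has 1 to 10 rows; each row shifts and turns the pose as measured when the row begins; what a row does not reach is not made up. A row lasts 1/12 s, in which the tool goes at most 41.7 mm and 7.16 degrees, less where a joint would pass 70% of its speed; a pose out of reach is approached as far as the arm can. A call is refused whole if a number of a shift passes 41.7 or a number of a turn 0.125, either way. A call with a gripper value outside its range is refused whole. The fingers move at their own pace and stop on an object; "newtons" is the grip in N (left out, the last holds). Time passes only in rows, so rows that do not move let the fingers close. It gives the time, the measured TCP pose, the force and the opening at its end, in the units of the state.
- manip.sense(): the state, without advancing time (a new reading comes with each control period).
- manip.read_camera(name): name is "side" or "top"; returns a dict with "pixels" (384x512x3 uint8, red, green, blue), "z_map" (384x512 float32, m along the optical axis (not along the pixel's ray), 0 where there is no reading), "fx", "fy", "cx", "cy" (pixels), "k1" (the pictures are not rectified: a ray, as slopes to the right and down, at radius r is drawn at 1 + k1 r^2 times it, then the intrinsics apply), "R" (3x3) and "t" (3): a world point X has camera coordinates R X + t. Camera axes: x right, y down, z forward; pixel columns grow to the right and rows downward; lengths in m; the calibration is good to about 2 mm. A picture is of the moment at which its call begins.
- manip.hand_in(): hands the job in, once; it reports no verdict.
The state is a dict: "time_s": time; "joints": joint angles; "dq": joint speeds; "tau": joint torques, N m; "ee_pos": TCP position; "eef_rot": TCP orientation; "force": force on the tool from outside, world axes, zero at the start; "ft_torque": the same for the moment, N m; "opening": finger opening in m.
Only numpy, scipy, OpenCV 4.12 (cv2) and the standard library are available. Lean on these libraries where they do the work, as an engineer would, in place of code of your own. Each camera call takes 0.05 s, during which the arm holds its last target.

### The job

The shop drawing on the sloping print board needs a weight, but of these three rubber-soled print weights only one still grips; the other two have glazed soles and would slide down. Drag each of the three about 60 mm across the steel plate, its full weight resting on the plate and your hand pressing lightly at most (under 20 N in all), and feel how hard it drags. Then set the one that grips gently on the middle of the drawing, its sole flat on the slope, and let go; leave the other two standing on the plate and don't disturb anything else on the bench.

Things in the scene. Friction and masses are not known exactly. Their poses are not given: they have to be found in the camera images.
- plate_top (a point): centre of the top face of the ground steel plate the weights stand on: 300 mm (its x) by 380 mm (its y), 12 mm thick, fixed flat on the bench. z up. The weights stand in a row along its y, about 125 mm apart, 15 mm to the -x side to 25 mm to the +x side of this point. Beyond 100 mm on the +x side lie a tube offcut and a nut, so the free way to slide the weights is along -x, towards the robot
- plate: the same plate; origin at the centre of its underside, same axes
- weight_a_mid (a point): print weight 1 of 3 alike, 0.7 to 0.9 kg, standing on the plate: steel disc 90 mm wide and 16 mm high with a rubber sole; above it a 16 mm neck, then a round knob 26 mm wide from 28 to 54 mm above the sole (grip here). Point: on its axis, mid-knob, 41 mm above the sole. z up its axis. Which weights are glazed cannot be seen
- weight_b_mid (a point): print weight 2 of 3, same build, point and axes as weight_a_mid. On the plate and on the board alike, a sound sole drags sideways with 0.5 to 0.75 of the load on it (its weight plus any push), a glazed one with 0.15 to 0.25. Exactly one of the three is sound
- weight_c_mid (a point): print weight 3 of 3, same build, point and axes as weight_a_mid. The sole hardly gives: held tight by the knob, the load on the plate changes by 10 to 40 N for each mm the hand moves down or up, and closing the grip or starting the slide can shift it too, so it has to be felt and corrected
- print_spot (a point): middle of the drawing, on the top face of the sloping plywood board (fixed, left or right of the plate). The board is 280 mm up its slope (x) by 240 mm across (y) and rises 20 degrees away from the robot; axes: x up the slope, y along it level, z square out of the face. The board reaches 110 mm up-slope, 170 mm down-slope and 120 mm to either side of this point
- print_board: the sloping board itself, 12 mm thick; origin at the middle of its underside, axes as print_spot's
- board_ledge: wooden ledge along the board's lower edge, 14 mm thick, standing 14 mm proud of the face; a slippery weight ends up against it
- tube_offcut: bystander: square steel tube offcut 30 x 30 x 75 mm lying on the plate; origin at its underside
- big_nut: bystander: loose hexagon nut, 30 mm across flats, 16 mm high, on the plate; origin at its underside
- bar_clamp: bystander: bar clamp, 300 mm long, with a yellow handle, lying flat beyond the plate; origin under the middle of its bar
- weld_square: bystander: red welding square, 110 mm legs, 16 mm high, flat on the bench beyond the plate; origin at its corner
- chipping_hammer: bystander: hammer, 270 mm long, lying on the bench near the robot
- wire_brush: bystander: brush, 240 mm long, lying between the robot and the plate
- tape_measure: bystander: tape measure, 70 mm square, 36 mm high, beyond the plate; origin at its underside
There are look-alikes about, which are no part of the job. Leave any blue or orange look-alike of the part that bears weight_c_mid alone.

How it is judged:
By the outcome, as a careful person would: the job done as asked, in the order asked, and still so for the second after the job is handed in, with the robot touching nothing.
It also fails if it takes over 72 s, if anything falls off the work surface, if the arm or the gripper's body presses on something with over 40 N, if the wrist force passes 120 N, or if a joint passes its speed limit or range.

## Working session

There is one attempt and no reset: what is moved stays moved. The work goes in short steps, Python scripts to look and compute and a tool call to move; the robot and the scene stay as the last step left them, time stands still between calls to the robot, and variables do not carry over. Pictures are saved under pics/ and viewed, and the job is handed in when it is done.

Besides the shell and the picture viewer there is one more tool, called after ">>>" as name([rows], argument=value, ...), one row to a line, values as JSON. send_rows: Moves the arm, as the interface text tells. Its arguments: {"type":"object","properties":{"plan":{"type":"array","items":{"type":"array","items":{"type":"number"}}},"newtons":{"type":"number"}},"required":["plan"]}

```bash
mkdir -p pics; cat > h.py <<'E'
import numpy as np, cv2
from bench import manip
def cam(n):
    return manip.read_camera(n)
def save(c,fn):
    cv2.imwrite(fn,cv2.cvtColor(c["pixels"],cv2.COLOR_RGB2BGR))
def world(c):
    h,w=c["z_map"].shape
    u,v=np.meshgrid(np.arange(w),np.arange(h))
    K=np.array([[c["fx"],0,c["cx"]],[0,c["fy"],c["cy"]],[0,0,1.]])
    # model: drawn = s*(1+k1 r^2)
    p=np.stack([u,v],-1).reshape(-1,1,2).astype(np.float64)
    n=cv2.undistortPoints(p,K,np.array([c["k1"],0,0,0.]),None,None,None).reshape(h,w,2) if False else cv2.undistortPointsIter(p,K,np.array([c["k1"],0,0,0.]),np.eye(3),np.eye(3),(3,50,1e-10)).reshape(h,w,2)
    z=c["z_map"]
    X=np.stack([n[...,0]*z,n[...,1]*z,z],-1)
    R=np.array(c["R"]);t=np.array(c["t"])
    W=(X-t)@R
    W[z<=0]=np.nan
    return W
E
python3 - <<'E'
from h import *
print(manip.sense())
for n in ("top","side"):
    c=cam(n); save(c,f"pics/{n}0.png"); np.savez(f"{n}0.npz",**{k:np.array(v) for k,v in c.items()})
    print(n,c["fx"],c["cx"],c["cy"],c["k1"],c["R"],c["t"])
E
```

```text
{'time_s': 0.0, 'joints': array([ 1.10921225e+00,  4.87273439e-02,  9.75710302e-02,  1.62200508e+00,
       -8.43363330e-06,  1.44301239e+00]), 'dq': array([-3.90959227e-05, -1.73488679e-03,  2.64599950e-04, -4.25826660e-04,
        1.97206981e-03, -1.27876643e-03]), 'tau': array([-4.84509146e-04, -3.38778913e+01,  3.20018327e+01,  1.99634844e-02,
       -2.44014172e-04,  3.83395715e-06]), 'ee_pos': array([0.17175044, 0.49548779, 0.24411587]), 'eef_rot': array([-3.39416735e-04,  1.66126177e-01,  9.86103795e-01, -1.13278295e-03]), 'force': array([-0.42507225,  0.13223297,  0.29106699]), 'ft_torque': array([ 0.01860831,  0.00674034, -0.07064332]), 'opening': 0.08536002147230978}
top 353.6383012557184 257.8421277789858 189.7178528580824 -0.0857151162930893 [[ 1.11734040e-01 -9.93737933e-01  6.51427284e-04]
 [-9.72775211e-01 -1.09510919e-01 -2.04244334e-01]
 [ 2.03036681e-01  2.21873523e-02 -9.78919725e-01]] [-0.05734605  0.50986188  1.01268799]
side 383.71879057936036 253.47737569360135 185.1344118936627 -0.01678061777255651 [[ 0.99762777 -0.06650638  0.01776903]
 [-0.03151586 -0.67073828 -0.74102423]
 [ 0.06120121  0.73870634 -0.67124314]] [-0.49513269  0.10198603  1.10517767]
```

View pics/top0.png

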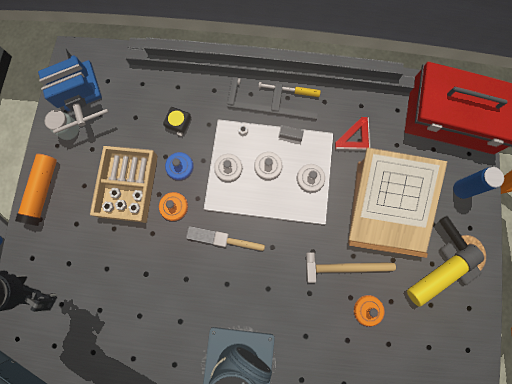

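View pics/side0.png

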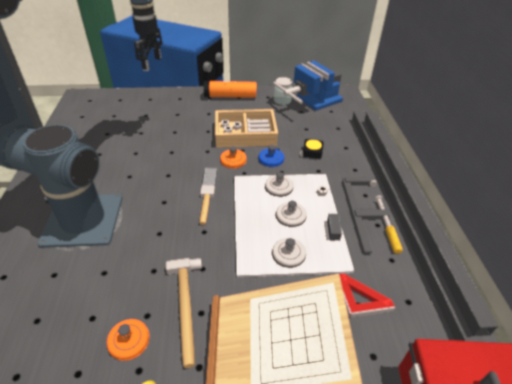

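The top picture shows the three grey weights on the white plate at about (228,167), (268,163) and (312,178). The tube is at (291,133) and the nut at (243,129). The board is on the right, with the drawing centred near (401,192). The side picture agrees with this, and the blue and orange look-alikes are off the plate.

```bash
python3 - <<'E'
from h import *
for n in ("top","side"):
    c=dict(np.load(f"{n}0.npz")); W=world(c)
    px=c["pixels"].astype(int)
    # plate region: white pixels
    roi={"top":(200,340,115,230),"side":(228,358,165,280)}[n]
    m=np.zeros(W.shape[:2],bool); m[roi[2]:roi[3],roi[0]:roi[1]]=True
    z=W[...,2]
    pm=m&(px.min(-1)>200)&(abs(z-.012)<.008)
    P=W[pm]; print(n,"plate n",len(P),"z",np.median(P[:,2]))
    r=cv2.minAreaRect((P[:,:2]*1000).astype(np.float32)); print(r)
    # knobs
    km=m&(z>.05)&(z<.08)
    k,l,s,ct=cv2.connectedComponentsWithStats(km.astype(np.uint8))
    for i in range(1,k):
        if s[i,4]>15:
            Q=W[l==i]; print(ct[i],s[i,4],np.nanmedian(Q,0),Q.min(0),Q.max(0))
    # discs: z~ .024-.034
    dm=m&(z>.02)&(z<.04)
    k,l,s,ct=cv2.connectedComponentsWithStats(dm.astype(np.uint8))
    for i in range(1,k):
        if s[i,4]>40:
            Q=W[l==i]; print(' disc',ct[i],s[i,4],np.nanmedian(Q[:,2]),cv2.minEnclosingCircle((Q[:,:2]*1000).astype(np.float32)))
    # board plane
    roi={"top":(355,445,152,240),"side":(250,355,285,383)}[n]
    sub=W[roi[2]:roi[3],roi[0]:roi[1]].reshape(-1,3); sub=sub[np.isfinite(sub[:,0])]
    f=None; sel=np.ones(len(sub),bool)
    for _ in range(8):
        ctr=sub[sel].mean(0); u,sv,vt=np.linalg.svd(sub[sel]-ctr); 
        nn=vt[2]*np.sign(vt[2][2]); d=(sub-ctr)@nn; sel=abs(d)<.006
    print("board",sel.sum(),ctr,nn,"slope",np.degrees(np.arccos(nn[2])),"yaw",np.degrees(np.arctan2(-nn[1],-nn[0])), "rms",d[sel].std())
    np.savez(f"plane_{n}.npz",ctr=ctr,n=nn)
c=dict(np.load("top0.npz")); img=c["pixels"][:,:,::-1][130:270,335:460]
cv2.imwrite("pics/b0.png",cv2.resize(img,None,fx=4.5,fy=4,interpolation=cv2.INTER_CUBIC))
E
```

```text
top plate n 8184 z 0.01204236322611206
((590.39794921875, -29.068435668945312), (379.0791320800781, 298.8381652832031), 89.39471435546875)
[267.86363636 161.86363636] 66 [ 0.59924498 -0.02075238  0.06512598] [ 0.58932104 -0.03367766  0.05116647] [ 0.613167   -0.00851425  0.07171009]
[226.37704918 163.81967213] 61 [0.57896842 0.10345469 0.06531216] [0.56845481 0.09210751 0.05274394] [0.59205384 0.11477768 0.06984833]
[312.21212121 174.48484848] 66 [ 0.57506553 -0.15748453  0.06502863] [ 0.5645214  -0.16968306  0.05023225] [ 0.58941916 -0.14607248  0.06942414]
 disc [242.34939759 128.46987952] 83 0.028203784165724007 ((714.0667724609375, 73.24185180664062), 16.621809005737305)
 disc [289.49122807 136.96491228] 57 0.02966856445248353 ((700.494140625, -82.39212799072266), 36.399051666259766)
 disc [267.60600375 165.22138837] 533 0.028035385401887852 ((601.8220825195312, -21.62244415283203), 44.85340881347656)
 disc [227.51775701 167.09345794] 535 0.02813137909487841 ((581.6981201171875, 103.58882904052734), 44.43777847290039)
 disc [310.3580705  177.45640074] 539 0.02802451310196972 ((57
[... 830 characters left out ...]
02710166827895348 ((581.9285888671875, 101.35352325439453), 44.996253967285156)
 disc [322.22972973 189.56756757] 74 0.02706741872131228 ((713.562744140625, 70.2998275756836), 18.377899169921875)
 disc [290.75583864 214.6029724 ] 471 0.02732389941476275 ((604.1146240234375, -23.849119186401367), 44.81908416748047)
 disc [329.46 227.5 ] 50 0.03313165578833139 ((700.0505981445312, -84.16766357421875), 37.59382629394531)
 disc [288.82276423 253.18373984] 615 0.02713883301420696 ((579.871337890625, -160.0460662841797), 45.59745788574219)
board 9697 [ 0.55984759 -0.41910649  0.08940383] [-0.34119652  0.01313524  0.93990021] slope 19.965195482049843 yaw -2.204659929028036 rms 0.0012831616514444978
```

View pics/b0.png

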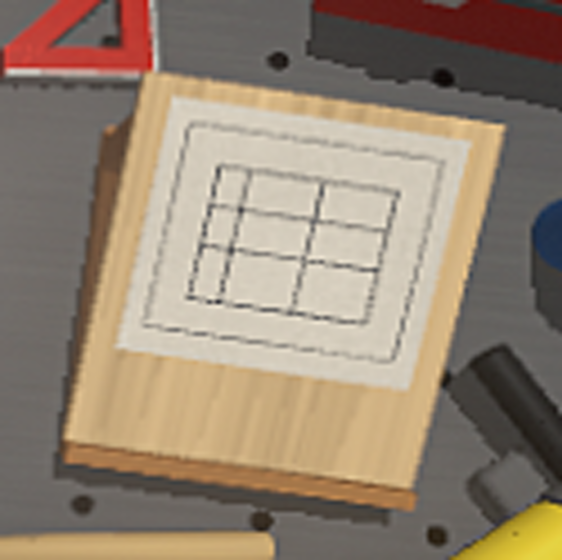

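The crop shows the paper's corners at crop pixels (175,98), (470,142), (410,388) and (117,347), so its centre is near image pixel (400,191). Next I'll compute that spot in 3D from both cameras.

```bash
python3 - <<'E'
from h import *
for n in ("top","side"):
    c=dict(np.load(f"{n}0.npz")); W=world(c); px=c["pixels"].astype(int)
    pl=np.load(f"plane_{n}.npz"); nn=pl["n"]
    roi={"top":(340,450,145,262),"side":(205,365,270,384)}[n]
    m=np.zeros(W.shape[:2],bool); m[roi[2]:roi[3],roi[0]:roi[1]]=True
    d=(W-pl["ctr"])@nn
    m&=abs(d)<.007
    sat=px.max(-1)-px.min(-1)
    pm=(m&(sat<40)&(px.min(-1)>120)).astype(np.uint8); pm=cv2.morphologyEx(pm,cv2.MORPH_CLOSE,np.ones((5,5)))
    k,l,s,ct=cv2.connectedComponentsWithStats(pm); i=1+np.argmax(s[1:,4]); print(n,s[i])
    xs=np.array([1,0,0])-nn*nn[0]; xs/=np.linalg.norm(xs); ys=np.cross(nn,xs)
    for nm,mask in (("paper",l==i),("board",m)):
        P=W[mask]-pl["ctr"]; P=P[np.isfinite(P[:,0])]
        Q=np.stack([P@xs,P@ys],1)*1000
        r=cv2.minAreaRect(Q.astype(np.float32)); print(nm,r)
        cc=pl["ctr"]+(r[0][0]*xs+r[0][1]*ys)/1000; print("  centre",cc)
        b=cv2.boxPoints(r); print("  corners",np.round(pl["ctr"]+(b[:,:1]*xs+b[:,1:]*ys)/1000,4).tolist())
E
```

```text
top [ 361  154   79   73 4230]
paper ((17.569305419921875, -2.9377365112304688), (201.8621368408203, 190.51611328125), 86.183837890625)
  centre [ 0.54945491 -0.41760923  0.08542809]
  corners [[0.4539, -0.5126, 0.0524], [0.6324, -0.5241, 0.1178], [0.6451, -0.3226, 0.1185], [0.4665, -0.3112, 0.0531]]
board ((-28.168121337890625, -6.316253662109375), (344.7431945800781, 336.8851013183594), 6.21555757522583)
  centre [ 0.50648616 -0.42128949  0.06982462]
  corners [[0.3284, -0.2738, 0.002], [0.3626, -0.6084, 0.021], [0.6846, -0.5688, 0.1376], [0.6503, -0.2342, 0.1187]]
side [ 251  284  100  100 8447]
paper ((-10.508895874023438, 0.5943374633789062), (201.32888793945312, 188.4927520751953), 86.55986022949219)
  centre [ 0.54996931 -0.41856232  0.08581028]
  corners [[0.4559, -0.5139, 0.053], [0.6327, -0.5243, 0.1173], [0.6441, -0.3233, 0.1186], [0.4672, -0.3129, 0.0543]]
board ((-39.9488525390625, 9.710884094238281), (230.15570068359375, 282.21075439453125), 86.70235443115234)
  centre [ 0.52229599 -0.40958703  0.07563905]
  corners [[0.3837, -0.5171, 0.0268], [0.6485, -0.5319, 0.1232], [0.6609, -0.3021, 0.1245], [0.3961, -0.2872, 0.0281]]
```

>>> send_rows([
  [45,40,-20,0,-0.124],
  [45,40,-20,0,-0.124],
  [45,40,-20,0,-0.124],
  [45,30,-40,-5,-0.124],
  [45,30,-40,-5,-0.124],
  [45,30,-40,-5,-0.124],
  [45,30,-40,-5,-0.124],
  [45,30,-40,-5,-0.124],
  [45,30,-40,-5,-0.124],
  [45,30,-40,-5,-0.122],
], newtons=20)

```text
time_s: 0.93
ee_pos: [0.4561, 0.2067, 0.2099]
eef_rot: [-0.004, 0.711, 0.704, -0.001]
force: [1.0, 1.2, 0.1]
opening: 0.0451
```

>>> send_rows([
  [40,30,-25,-10,0],
  [40,30,-25,-10,0],
  [40,30,-25,-10,0],
  [40,25,-20,-10,0],
  [40,10,-10,-10,0],
  [40,0,0,0,0],
])

```text
time_s: 1.43
ee_pos: [0.5868, 0.0876, 0.1533]
eef_rot: [-0.004, 0.716, 0.698, -0.003]
force: [-0.4, 0.9, -1.3]
opening: 0.0399
```

>>> send_rows([
  [40,-2,12,-20,0.02],
  [40,-2,4,-25,0],
  [40,0,0,-20,0],
  [40,0,0,-5,0],
  [40,0,0,0,0],
])

```text
time_s: 1.85
ee_pos: [0.5808, 0.1041, 0.0802]
eef_rot: [-0.006, 0.71, 0.704, -0.004]
force: [0.4, -0.4, 0.7]
opening: 0.0399
```

```bash
python3 - <<'E'
from h import *
s=manip.sense(); print(s["ee_pos"],s["force"],s["time_s"])
for n in ("top","side"):
    c=cam(n); W=world(c)
    img=c["pixels"][:,:,::-1]
    r=(130,330,110,230) if n=="top" else (200,370,120,290)
    cv2.imwrite(f"pics/{n}1.png",cv2.resize(img[r[2]:r[3],r[0]:r[1]],None,fx=3,fy=3,interpolation=cv2.INTER_CUBIC))
E
```

```text
[0.58079593 0.10414324 0.08024964] [ 0.43446505 -0.37823734  0.67845704] 1.85
```

View pics/side1.png

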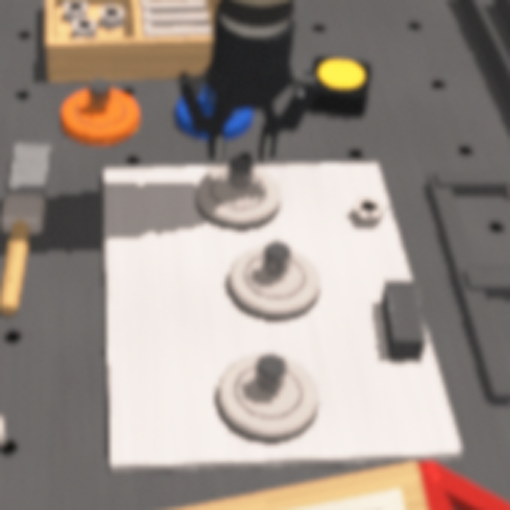

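The side crop shows the open fingers straddling the near weight's knob at crop pixel (240,165), centred along x. I'll descend.

>>> send_rows([
  [40,1,-1,-16,0.005],
  [40,0,0,-12,0],
  [40,0,0,-3,0],
  [40,0,0,0,0],
  [40,0,0,0,0],
])

```text
time_s: 2.37
ee_pos: [0.5873, 0.1042, 0.0581]
eef_rot: [-0.001, 0.708, 0.706, 0.002]
force: [-0.4, -0.3, -0.4]
opening: 0.0402
```

>>> send_rows([
  [40,0,0,0,0],
  [40,0,0,0,0],
])

```text
time_s: 2.53
ee_pos: [0.5881, 0.1043, 0.0599]
eef_rot: [-0.0, 0.708, 0.706, 0.002]
force: [-1.1, 0.3, -0.6]
opening: 0.0397
```

>>> send_rows([
  [40,-3,-1,-6,0],
])

```text
time_s: 2.62
ee_pos: [0.5868, 0.1035, 0.0559]
eef_rot: [0.001, 0.708, 0.706, 0.004]
force: [-0.5, 1.0, 1.2]
opening: 0.0401
```

>>> send_rows([
  [40,-1,-1,-4,0],
])

```text
time_s: 2.7
ee_pos: [0.5856, 0.1025, 0.0517]
eef_rot: [0.001, 0.708, 0.706, 0.004]
force: [-1.1, -0.3, 0.2]
opening: 0.04
```

>>> send_rows([
  [40,0,0,0,0],
])

```text
time_s: 2.78
ee_pos: [0.585, 0.1023, 0.0509]
eef_rot: [0.001, 0.708, 0.706, 0.004]
force: [-0.2, -0.5, -0.6]
opening: 0.0398
```

>>> send_rows([
  [40,0,0,0,0],
])

```text
time_s: 2.87
ee_pos: [0.5848, 0.1022, 0.0506]
eef_rot: [0.001, 0.708, 0.706, 0.004]
force: [1.1, -0.2, 0.2]
opening: 0.0397
```

>>> send_rows([
  [30,-2,0,0,0],
  [30,-3,0,0,0],
])

```text
time_s: 3.03
ee_pos: [0.5798, 0.102, 0.0504]
eef_rot: [0.001, 0.708, 0.706, 0.004]
force: [-0.2, -0.0, -0.9]
opening: 0.0301
```

>>> send_rows([
  [30,-4,0,0,0],
  [30,-4,0,0,0],
])

```text
time_s: 3.2
ee_pos: [0.5728, 0.1019, 0.0506]
eef_rot: [0.002, 0.708, 0.706, 0.005]
force: [2.0, -0.8, -2.5]
opening: 0.0299
```

>>> send_rows([
  [30,-4,0,0,0],
])

```text
time_s: 3.28
ee_pos: [0.5689, 0.1019, 0.0506]
eef_rot: [0.002, 0.708, 0.706, 0.005]
force: [2.6, -0.2, -2.1]
opening: 0.0298
```

>>> send_rows([
  [30,-4,0,0,0],
])

```text
time_s: 3.37
ee_pos: [0.5648, 0.1019, 0.0507]
eef_rot: [0.002, 0.708, 0.706, 0.005]
force: [2.5, -0.3, -2.0]
opening: 0.0301
```

>>> send_rows([
  [30,-4,0,0,0],
])

```text
time_s: 3.45
ee_pos: [0.5605, 0.1019, 0.0508]
eef_rot: [0.003, 0.708, 0.706, 0.006]
force: [1.8, 0.1, -1.3]
opening: 0.0302
```

>>> send_rows([
  [30,-4,0,0,0],
])

```text
time_s: 3.53
ee_pos: [0.5561, 0.1019, 0.0508]
eef_rot: [0.003, 0.708, 0.706, 0.006]
force: [2.1, 0.3, -1.2]
opening: 0.0301
```

>>> send_rows([
  [30,-4,0,-0.6,0],
])

```text
time_s: 3.62
ee_pos: [0.5522, 0.1019, 0.0507]
eef_rot: [0.003, 0.708, 0.706, 0.006]
force: [3.4, 0.3, 1.0]
opening: 0.0296
```

>>> send_rows([
  [30,-4,0,-0.6,0],
])

```text
time_s: 3.7
ee_pos: [0.5485, 0.102, 0.0507]
eef_rot: [0.004, 0.708, 0.706, 0.007]
force: [3.3, 0.1, 0.9]
opening: 0.0303
```

>>> send_rows([
  [30,-4,0,-0.6,0],
])

```text
time_s: 3.78
ee_pos: [0.5447, 0.102, 0.0507]
eef_rot: [0.004, 0.708, 0.706, 0.007]
force: [3.2, -0.1, 0.3]
opening: 0.0301
```

>>> send_rows([
  [30,-4,0,-0.5,0],
])

```text
time_s: 3.87
ee_pos: [0.5408, 0.102, 0.0507]
eef_rot: [0.005, 0.708, 0.706, 0.008]
force: [2.6, -0.0, 0.4]
opening: 0.0306
```

>>> send_rows([
  [30,-4,0,-0.5,0],
])

```text
time_s: 3.95
ee_pos: [0.5369, 0.1021, 0.0506]
eef_rot: [0.005, 0.708, 0.706, 0.008]
force: [3.4, -0.7, 0.6]
opening: 0.0302
```

>>> send_rows([
  [30,-4,0,-0.6,0],
])

```text
time_s: 4.03
ee_pos: [0.5331, 0.1021, 0.0506]
eef_rot: [0.006, 0.708, 0.706, 0.009]
force: [2.8, 0.1, 0.9]
opening: 0.0299
```

>>> send_rows([
  [30,-4,0,-0.6,0],
])

```text
time_s: 4.12
ee_pos: [0.5294, 0.1021, 0.0505]
eef_rot: [0.006, 0.708, 0.706, 0.01]
force: [3.5, -0.6, 0.7]
opening: 0.0301
```

>>> send_rows([
  [30,-4,0,-0.6,0],
])

```text
time_s: 4.2
ee_pos: [0.5256, 0.1021, 0.0505]
eef_rot: [0.007, 0.708, 0.706, 0.01]
force: [2.6, 0.1, 2.8]
opening: 0.0296
```

>>> send_rows([
  [30,-4,0,-0.6,0],
])

```text
time_s: 4.28
ee_pos: [0.5219, 0.1021, 0.0505]
eef_rot: [0.007, 0.708, 0.706, 0.011]
force: [2.6, 0.2, 2.7]
opening: 0.0301
```

>>> send_rows([
  [30,-4,0,-0.6,0],
])

```text
time_s: 4.37
ee_pos: [0.5181, 0.1021, 0.0504]
eef_rot: [0.008, 0.708, 0.706, 0.011]
force: [3.2, -0.1, 3.1]
opening: 0.0301
```

>>> send_rows([
  [30,-3,0,-0.6,0],
])

```text
time_s: 4.45
ee_pos: [0.5152, 0.1022, 0.0503]
eef_rot: [0.008, 0.708, 0.706, 0.012]
force: [3.1, -0.6, 2.4]
opening: 0.0299
```

>>> send_rows([
  [32,2,0,0,0],
  [36,4,0,0,0],
  [36,0,0,0,0],
])

```text
time_s: 4.7
ee_pos: [0.5156, 0.1022, 0.0474]
eef_rot: [0.004, 0.708, 0.706, 0.008]
force: [-0.3, 0.3, -0.4]
opening: 0.0358
```

>>> send_rows([
  [40,0,0,0,0],
])

```text
time_s: 4.78
ee_pos: [0.5142, 0.1021, 0.0462]
eef_rot: [0.003, 0.708, 0.706, 0.006]
force: [-0.3, 0.0, -0.5]
opening: 0.0399
```

```bash
cat >> h.py <<'E'
def knobs():
    for n in ("top","side"):
        c=cam(n); W=world(c)
        m=np.zeros(W.shape[:2],bool); roi={"top":(200,340,115,230),"side":(228,358,165,280)}[n]
        m[roi[2]:roi[3],roi[0]:roi[1]]=True
        z=W[...,2]; dm=m&(z>.022)&(z<.034)&(W[...,0]<.68)
        k,l,s,ct=cv2.connectedComponentsWithStats(dm.astype(np.uint8))
        for i in range(1,k):
            if s[i,4]>60:
                Q=W[l==i]; print(n,' disc',np.round(ct[i]),s[i,4],cv2.minEnclosingCircle((Q[:,:2]*1000).astype(np.float32)))
    return
E
python3 - <<'E'
from h import *
knobs(); s=manip.sense(); print(s["ee_pos"],s["force"],s["time_s"])
E
```

```text
top  disc [268. 165.] 524 ((602.2479248046875, -21.114107131958008), 44.09457015991211)
top  disc [310. 177.] 535 ((577.5557861328125, -158.2504119873047), 44.25984573364258)
top  disc [233. 190.] 175 ((514.487548828125, 88.3489990234375), 40.14310836791992)
side  disc [259. 187.] 313 ((518.7866821289062, 100.52311706542969), 43.83009338378906)
side  disc [291. 214.] 452 ((603.1382446289062, -24.50806427001953), 44.18751907348633)
side  disc [289. 253.] 601 ((578.9453125, -160.32998657226562), 45.01214599609375)
[0.5144389  0.10213022 0.04621555] [-0.73460955 -0.67896375 -0.10624031] 4.8833
```

>>> send_rows([
  [40,0,0,25,0],
  [40,0,0,30,0],
  [40,15,-20,10,0],
  [40,30,-35,0,0],
  [40,30,-35,0,0],
  [40,18,-30,0,0],
  [40,5,-5,0,0],
  [40,0,0,0,0],
])

```text
time_s: 5.55
ee_pos: [0.608, -0.0233, 0.1101]
eef_rot: [0.0, 0.706, 0.708, 0.003]
force: [-0.2, -0.2, 0.2]
opening: 0.0401
```

```bash
python3 - <<'E'
from h import *
s=manip.sense(); print(s["ee_pos"],s["eef_rot"],s["force"],s["time_s"])
E
```

```text
[ 0.60799582 -0.0232826   0.11010814] [2.75787904e-05 7.05914109e-01 7.08290464e-01 3.14478351e-03] [-0.21940577 -0.24275347  0.15686749] 5.55
```

>>> send_rows([
  [40,-2,0,-15,0],
  [40,-1,0,-20,0],
  [40,-1,0,-15,0],
  [40,0,0,-6,0],
  [40,0,0,0,0],
  [40,0,0,0,0],
])

```text
time_s: 6.05
ee_pos: [0.6002, -0.0195, 0.0513]
eef_rot: [-0.003, 0.705, 0.709, 0.002]
force: [-0.0, 0.6, 0.0]
opening: 0.0403
```

>>> send_rows([
  [34,0,0,0,0],
])

```text
time_s: 6.13
ee_pos: [0.5998, -0.0187, 0.0516]
eef_rot: [-0.003, 0.705, 0.709, 0.002]
force: [0.3, 0.0, -0.4]
opening: 0.0339
```

>>> send_rows([
  [34,0,0,0,0],
])

```text
time_s: 6.22
ee_pos: [0.6, -0.0183, 0.0523]
eef_rot: [-0.003, 0.705, 0.709, 0.002]
force: [1.4, 1.3, 0.1]
opening: 0.034
```

>>> send_rows([
  [30,-1,-3,-2,0],
  [30,-3,-1,-1,0],
])

```text
time_s: 6.38
ee_pos: [0.5986, -0.0219, 0.0517]
eef_rot: [-0.001, 0.704, 0.71, 0.005]
force: [4.0, -0.0, -2.7]
opening: 0.0297
```

>>> send_rows([
  [30,-4,-0.5,-0.6,0],
  [30,-4,0,-0.6,0],
])

```text
time_s: 6.55
ee_pos: [0.5933, -0.023, 0.0518]
eef_rot: [0.002, 0.704, 0.71, 0.007]
force: [3.5, -0.4, -2.3]
opening: 0.03
```

>>> send_rows([
  [30,-4,0,-0.6,0],
])

```text
time_s: 6.63
ee_pos: [0.5901, -0.0232, 0.0517]
eef_rot: [0.003, 0.705, 0.71, 0.008]
force: [4.4, 1.0, -0.9]
opening: 0.0302
```

>>> send_rows([
  [30,-4,0,-0.6,0],
])

```text
time_s: 6.72
ee_pos: [0.5866, -0.0235, 0.0517]
eef_rot: [0.004, 0.705, 0.71, 0.009]
force: [4.8, 0.1, -1.4]
opening: 0.03
```

>>> send_rows([
  [30,-4,0,-0.6,0],
])

```text
time_s: 6.8
ee_pos: [0.583, -0.0236, 0.0517]
eef_rot: [0.005, 0.705, 0.709, 0.009]
force: [3.6, 1.0, -1.1]
opening: 0.03
```

>>> send_rows([
  [30,-4,0,-0.6,0],
])

```text
time_s: 6.88
ee_pos: [0.5793, -0.0238, 0.0516]
eef_rot: [0.005, 0.705, 0.709, 0.01]
force: [4.8, 1.3, -0.3]
opening: 0.0302
```

>>> send_rows([
  [30,-4,0,-1,0],
])

```text
time_s: 6.97
ee_pos: [0.5761, -0.0239, 0.0515]
eef_rot: [0.006, 0.705, 0.709, 0.011]
force: [5.6, 0.2, 0.9]
opening: 0.0303
```

>>> send_rows([
  [30,-4,0,-1,0],
])

```text
time_s: 7.05
ee_pos: [0.5729, -0.0241, 0.0515]
eef_rot: [0.008, 0.705, 0.709, 0.012]
force: [5.3, 0.3, 0.1]
opening: 0.0299
```

>>> send_rows([
  [30,-4,0,-1,0],
])

```text
time_s: 7.13
ee_pos: [0.5697, -0.0242, 0.0514]
eef_rot: [0.009, 0.705, 0.709, 0.013]
force: [4.2, -0.1, 0.8]
opening: 0.0301
```

>>> send_rows([
  [30,-4,0,-1,0],
])

```text
time_s: 7.22
ee_pos: [0.5664, -0.0244, 0.0514]
eef_rot: [0.01, 0.705, 0.709, 0.014]
force: [5.2, -0.1, -0.1]
opening: 0.0299
```

>>> send_rows([
  [30,-4,0,-0.8,0],
])

```text
time_s: 7.3
ee_pos: [0.5629, -0.0245, 0.0514]
eef_rot: [0.011, 0.705, 0.709, 0.015]
force: [4.9, 0.5, 0.2]
opening: 0.0299
```

>>> send_rows([
  [30,-4,0,-0.8,0],
])

```text
time_s: 7.38
ee_pos: [0.5594, -0.0246, 0.0513]
eef_rot: [0.012, 0.705, 0.709, 0.015]
force: [6.0, 0.8, 0.3]
opening: 0.0296
```

>>> send_rows([
  [30,-4,0,-0.8,0],
])

```text
time_s: 7.47
ee_pos: [0.5559, -0.0247, 0.0512]
eef_rot: [0.013, 0.705, 0.709, 0.016]
force: [5.2, 0.3, 0.5]
opening: 0.03
```

>>> send_rows([
  [30,-4,0,-0.8,0],
])

```text
time_s: 7.55
ee_pos: [0.5524, -0.0248, 0.0512]
eef_rot: [0.014, 0.705, 0.709, 0.017]
force: [6.0, 0.6, 0.6]
opening: 0.03
```

>>> send_rows([
  [30,-4,0,-0.8,0],
])

```text
time_s: 7.63
ee_pos: [0.5489, -0.0249, 0.0512]
eef_rot: [0.015, 0.704, 0.709, 0.017]
force: [5.5, -0.6, 0.7]
opening: 0.0296
```

>>> send_rows([
  [30,-4,0,-0.8,0],
])

```text
time_s: 7.72
ee_pos: [0.5455, -0.025, 0.0512]
eef_rot: [0.015, 0.704, 0.709, 0.018]
force: [5.0, 0.1, 1.1]
opening: 0.0302
```

>>> send_rows([
  [30,-4,0,-0.8,0],
])

```text
time_s: 7.8
ee_pos: [0.542, -0.0251, 0.0511]
eef_rot: [0.016, 0.704, 0.709, 0.019]
force: [5.6, 0.0, 0.8]
opening: 0.03
```

>>> send_rows([
  [30,-4,0,-0.8,0],
  [30,-1,0,-0.5,0],
])

```text
time_s: 7.97
ee_pos: [0.5375, -0.0252, 0.0511]
eef_rot: [0.018, 0.704, 0.709, 0.02]
force: [4.5, 0.4, -0.5]
opening: 0.03
```

>>> send_rows([
  [32,4,0,0,0],
  [36,5,0,0,0],
  [40,0,0,2,0],
  [40,0,0,2,0],
])

```text
time_s: 8.3
ee_pos: [0.5398, -0.0247, 0.0519]
eef_rot: [0.012, 0.705, 0.709, 0.015]
force: [-0.5, 0.3, -0.7]
opening: 0.0398
```

>>> send_rows([
  [40,0,0,25,0],
  [40,0,0,30,0],
  [40,8,-20,5,0],
  [40,12,-35,0,0],
  [40,12,-35,0,0],
  [40,6,-30,0,0],
  [40,2,-5,0,0],
  [40,0,0,0,0],
])

```text
time_s: 8.97
ee_pos: [0.5739, -0.1519, 0.111]
eef_rot: [0.005, 0.703, 0.711, 0.009]
force: [-0.6, -0.3, 0.7]
opening: 0.04
```

```bash
python3 - <<'E'
from h import *
knobs(); s=manip.sense(); print(s["ee_pos"],s["eef_rot"],s["force"],s["time_s"])
E
```

```text
top  disc [264. 183.] 442 ((539.5781860351562, -24.23493194580078), 44.30643081665039)
top  disc [225. 187.] 542 ((517.4107666015625, 103.92160034179688), 44.167293548583984)
side  disc [258. 186.] 370 ((517.9841918945312, 101.16619873046875), 44.6025505065918)
side  disc [263. 217.] 239 ((535.7399291992188, -27.679161071777344), 43.888641357421875)
side  disc [289. 253.] 600 ((578.1417846679688, -160.10313415527344), 45.517616271972656)
[ 0.57338065 -0.1501898   0.11077422] [0.00404891 0.70222817 0.71187868 0.00937873] [ 1.273399   0.4903934 -0.2099173] 9.0667
```

>>> send_rows([
  [40,4,-8,-15,0],
  [40,3,-3,-20,0],
  [40,1,-1,-15,0],
  [40,0,0,-6,0],
  [40,0,-2,0,0],
  [40,0,0,0,0],
])

```text
time_s: 9.57
ee_pos: [0.5789, -0.1549, 0.0532]
eef_rot: [0.001, 0.699, 0.715, 0.01]
force: [0.1, -0.4, 0.3]
opening: 0.0402
```

>>> send_rows([
  [36,0,0,0,0],
])

```text
time_s: 9.65
ee_pos: [0.5786, -0.154, 0.0535]
eef_rot: [0.0, 0.698, 0.716, 0.01]
force: [0.5, 0.3, -0.4]
opening: 0.0361
```

>>> send_rows([
  [34,0,-5,-2,-0.02],
  [32,0,-3,-2,0],
])

```text
time_s: 9.82
ee_pos: [0.5796, -0.1613, 0.0517]
eef_rot: [0.002, 0.705, 0.709, 0.01]
force: [-1.4, 0.6, 0.7]
opening: 0.0319
```

>>> send_rows([
  [30,-2,0,-1,0],
  [30,-4,0,-0.8,0],
])

```text
time_s: 9.98
ee_pos: [0.5749, -0.1625, 0.0512]
eef_rot: [0.003, 0.706, 0.709, 0.011]
force: [4.7, 0.3, 0.5]
opening: 0.0302
```

>>> send_rows([
  [30,-4,0,-0.8,0],
])

```text
time_s: 10.07
ee_pos: [0.5719, -0.1629, 0.0511]
eef_rot: [0.005, 0.706, 0.708, 0.012]
force: [2.1, 0.2, -0.2]
opening: 0.03
```

>>> send_rows([
  [30,-4,0,-0.8,0],
])

```text
time_s: 10.15
ee_pos: [0.5689, -0.1632, 0.0511]
eef_rot: [0.006, 0.706, 0.708, 0.013]
force: [2.6, -0.3, -0.0]
opening: 0.0301
```

>>> send_rows([
  [30,-4,0,-0.8,0],
])

```text
time_s: 10.23
ee_pos: [0.5656, -0.1635, 0.051]
eef_rot: [0.007, 0.706, 0.708, 0.014]
force: [2.7, 0.2, 0.6]
opening: 0.0298
```

>>> send_rows([
  [30,-4,0,-0.8,0],
])

```text
time_s: 10.32
ee_pos: [0.5622, -0.1638, 0.0509]
eef_rot: [0.008, 0.706, 0.708, 0.015]
force: [3.8, 0.4, 0.8]
opening: 0.0299
```

>>> send_rows([
  [30,-4,0.3,-0.6,0],
])

```text
time_s: 10.4
ee_pos: [0.5585, -0.1638, 0.0509]
eef_rot: [0.009, 0.706, 0.708, 0.015]
force: [2.6, 1.1, 1.1]
opening: 0.03
```

>>> send_rows([
  [30,-4,0.3,-0.6,0],
])

```text
time_s: 10.48
ee_pos: [0.5546, -0.1637, 0.0509]
eef_rot: [0.01, 0.706, 0.708, 0.015]
force: [4.0, -0.4, 1.7]
opening: 0.0301
```

>>> send_rows([
  [30,-4,0.3,-0.6,0],
])

```text
time_s: 10.57
ee_pos: [0.5507, -0.1636, 0.0508]
eef_rot: [0.011, 0.706, 0.708, 0.016]
force: [3.5, -0.1, 2.3]
opening: 0.0302
```

>>> send_rows([
  [30,-4,0.3,-0.6,0],
])

```text
time_s: 10.65
ee_pos: [0.5469, -0.1635, 0.0508]
eef_rot: [0.011, 0.706, 0.708, 0.016]
force: [3.1, -0.8, 2.2]
opening: 0.03
```

>>> send_rows([
  [30,-4,0.3,-0.6,0],
])

```text
time_s: 10.73
ee_pos: [0.5431, -0.1634, 0.0507]
eef_rot: [0.012, 0.706, 0.708, 0.016]
force: [3.4, 0.8, 2.0]
opening: 0.03
```

>>> send_rows([
  [30,-4,0.3,-0.6,0],
])

```text
time_s: 10.82
ee_pos: [0.5393, -0.1632, 0.0507]
eef_rot: [0.013, 0.706, 0.708, 0.017]
force: [3.3, -0.5, 2.8]
opening: 0.0301
```

>>> send_rows([
  [30,-4,0.3,-0.6,0],
])

```text
time_s: 10.9
ee_pos: [0.5354, -0.1631, 0.0507]
eef_rot: [0.013, 0.706, 0.708, 0.017]
force: [3.8, -0.4, 3.1]
opening: 0.0301
```

>>> send_rows([
  [30,-4,0.3,-0.6,0],
])

```text
time_s: 10.98
ee_pos: [0.5316, -0.1629, 0.0506]
eef_rot: [0.014, 0.705, 0.708, 0.017]
force: [3.5, -0.5, 2.1]
opening: 0.0302
```

>>> send_rows([
  [30,-4,0.3,-0.6,0],
])

```text
time_s: 11.07
ee_pos: [0.5276, -0.1628, 0.0504]
eef_rot: [0.015, 0.705, 0.708, 0.018]
force: [2.8, -0.3, 3.0]
opening: 0.03
```

>>> send_rows([
  [30,-4,0.3,-0.6,0],
])

```text
time_s: 11.15
ee_pos: [0.5235, -0.1625, 0.05]
eef_rot: [0.015, 0.705, 0.708, 0.018]
force: [3.0, 0.7, 3.3]
opening: 0.0298
```

>>> send_rows([
  [30,-4,0.3,-0.6,0],
])

```text
time_s: 11.23
ee_pos: [0.5192, -0.1623, 0.0496]
eef_rot: [0.015, 0.705, 0.708, 0.018]
force: [3.0, -0.7, 2.3]
opening: 0.03
```

>>> send_rows([
  [30,-3,0.3,-0.6,0],
])

```text
time_s: 11.32
ee_pos: [0.5156, -0.162, 0.0489]
eef_rot: [0.015, 0.705, 0.708, 0.018]
force: [3.3, 0.2, 2.5]
opening: 0.0299
```

>>> send_rows([
  [33,4,0,0,0],
  [38,4,0,0,0],
  [42,0,0,8,0],
  [45,0,0,30,0],
  [45,0,0,32,0.12],
  [45,5,15,0,0.12],
  [45,5,25,0,0.12],
  [45,5,30,0,0.12],
  [45,5,30,0,0.12],
  [45,0,25,0,0.12],
])

```text
time_s: 12.15
ee_pos: [0.5289, -0.0339, 0.1123]
eef_rot: [-0.005, 0.402, 0.916, 0.006]
force: [0.6, 1.2, -0.8]
opening: 0.0446
```

>>> send_rows([
  [45,0,10,0,0.12],
  [45,0,2,0,0.12],
  [45,0,0,0,0.12],
  [45,0,0,0,0.12],
  [45,0,0,0,0.12],
  [45,0,0,0,0.12],
  [45,0,0,0,0.06],
  [45,0,0,0,0],
])

```text
time_s: 12.82
ee_pos: [0.5204, -0.0131, 0.1079]
eef_rot: [-0.019, 0.005, 1.0, 0.001]
force: [0.4, 1.2, 0.4]
opening: 0.045
```

```bash
python3 - <<'E'
from h import *
knobs(); s=manip.sense(); print(s["ee_pos"],s["eef_rot"],s["force"],s["joints"],s["time_s"])
q=s["eef_rot"]; from scipy.spatial.transform import Rotation as Ro
M=Ro.from_quat([q[1],q[2],q[3],q[0]]).as_matrix(); print("jaw",np.degrees(np.arctan2(M[1,1],M[0,1])),"z",M[:,2])
E
```

```text
top  disc [309. 196.] 552 ((517.879150390625, -158.43173217773438), 44.05290985107422)
side  disc [252. 186.] 208 ((508.53643798828125, 98.71163940429688), 41.663482666015625)
side  disc [269. 216.] 468 ((540.4154052734375, -25.67299461364746), 45.838661193847656)
side  disc [266. 254.] 605 ((517.8258056640625, -159.698486328125), 45.500762939453125)
[ 0.52062621 -0.01324018  0.10792761] [-1.88796056e-02  6.15352076e-03  9.99802328e-01  9.99742316e-04] [-0.45133248 -0.3219131   0.18100971] [-0.15218858  0.09184238 -0.1286039   1.38800069 -0.00351572 -0.13981307] 12.9167
jaw 89.29281590417055 z [-0.03773944  0.00223144 -0.99928512]
```

>>> send_rows([
  [45,12,-8,-5,-0.025],
  [45,7,-3,-15,-0.022],
  [45,1,-1,-20,0],
  [45,0,0,-12,0],
  [45,0,0,-4,0],
  [45,0,0,0,0],
])

```text
time_s: 13.42
ee_pos: [0.5404, -0.0259, 0.0472]
eef_rot: [-0.021, 0.036, 0.999, 0.002]
force: [-0.2, 0.2, 0.3]
opening: 0.0449
```

```bash
cat >> h.py <<'E'
from scipy.spatial.transform import Rotation as Ro
def st():
    s=manip.sense(); q=s["eef_rot"]
    M=Ro.from_quat([q[1],q[2],q[3],q[0]]).as_matrix(); print("t",s["time_s"],"pos",np.round(s["ee_pos"],4),"F",np.round(s["force"],1),"T",np.round(s["ft_torque"],2),"open",round(float(s["opening"]),4),"jaw",round(np.degrees(np.arctan2(M[1,1],M[0,1])),2),"z",np.round(M[:,2],3))
E
python3 -c "
from h import *
st()"
```

```text
t 13.4167 pos [ 0.5404 -0.0259  0.0472] F [-0.2  0.2  0.3] T [ 0.01 -0.03  0.05] open 0.0449 jaw 85.89 z [-0.041  0.005 -0.999]
```

>>> send_rows([
  [38,0,1,4,0.01],
  [34,0,0,0,0],
  [30,0,0,0,0],
], newtons=30)

```text
time_s: 13.67
ee_pos: [0.5394, -0.0246, 0.0509]
eef_rot: [-0.022, 0.031, 0.999, 0.002]
force: [-0.5, -0.5, -0.4]
opening: 0.0297
```

>>> send_rows([
  [20,0,0,0,0],
  [20,0,0,0,0],
  [20,0,0,0,0],
], newtons=30)

```text
time_s: 13.92
ee_pos: [0.5397, -0.025, 0.0515]
eef_rot: [-0.021, 0.031, 0.999, 0.001]
force: [0.4, -0.6, -2.4]
opening: 0.0254
```

>>> send_rows([
  [20,0,0,1,0],
  [20,0,0,2,0],
])

```text
time_s: 14.08
ee_pos: [0.5377, -0.0244, 0.0521]
eef_rot: [-0.024, 0.031, 0.999, 0.002]
force: [-0.0, 0.1, -8.1]
opening: 0.025
```

```bash
python3 -c "
from h import *
st()"
```

```text
t 14.0833 pos [ 0.5377 -0.0244  0.0521] F [-0.   0.1 -8.1] T [ 0.02 -0.11  0.  ] open 0.025 jaw 86.43 z [-0.047  0.005 -0.999]
```

>>> send_rows([
  [20,0,0,10,0],
  [20,0,0,20,0],
  [20,0,0,30,0],
  [20,0,-8,35,0],
  [20,0,-15,35,0],
  [20,0,-22,25,0],
  [20,1,-28,10,0],
  [20,1,-30,0,0],
  [20,1,-30,0,0],
  [20,1,-30,0,0],
])

```text
time_s: 14.92
ee_pos: [0.5297, -0.182, 0.2198]
eef_rot: [-0.035, 0.024, 0.999, 0.006]
force: [1.4, 0.9, -8.4]
opening: 0.0255
```

>>> send_rows([
  [20,2,-30,0,0],
  [20,2,-30,0,0],
  [20,2,-30,0,0],
  [20,2,-30,0,0],
  [20,2,-25,0,0],
  [20,2,-15,0,0],
  [20,0,-8,0,0],
  [20,0,0,0,0],
  [20,0,0,0,0],
])

```text
time_s: 15.67
ee_pos: [0.5371, -0.3628, 0.2151]
eef_rot: [-0.04, 0.028, 0.999, 0.01]
force: [-0.0, -0.2, -7.9]
opening: 0.0251
```

```bash
python3 -c "
from h import *
st()
c=cam('side'); cv2.imwrite('pics/s2.png',cv2.resize(c['pixels'][180:,180:420,::-1],None,fx=2.8,fy=2.8,interpolation=cv2.INTER_CUBIC))
c=cam('top'); cv2.imwrite('pics/t2.png',cv2.resize(c['pixels'][110:270,260:470,::-1],None,fx=3,fy=3,interpolation=cv2.INTER_CUBIC))
st()"
```

```text
t 15.6667 pos [ 0.5371 -0.3628  0.2151] F [-0.  -0.2 -7.9] T [ 0.03 -0.28  0.05] open 0.0251 jaw 86.73 z [-0.079  0.022 -0.997]
t 15.7667 pos [ 0.5372 -0.3621  0.2153] F [ 0.3 -0.6 -8. ] T [-0.03 -0.2   0.01] open 0.025 jaw 86.81 z [-0.079  0.021 -0.997]
```

View pics/s2.png

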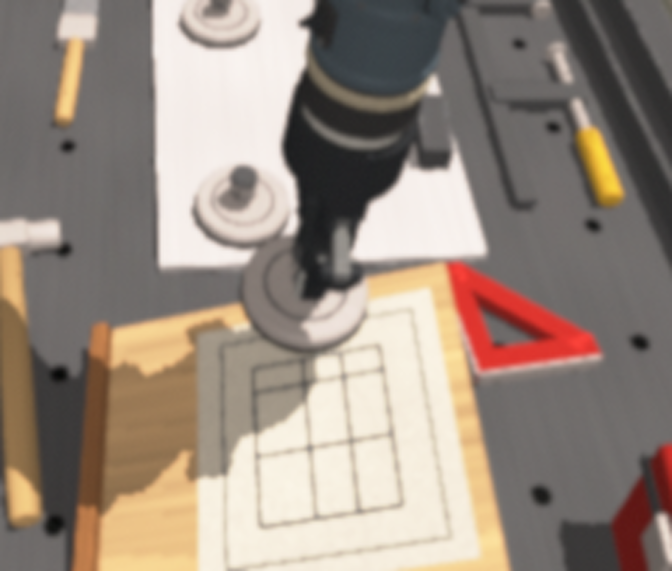

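View pics/t2.png

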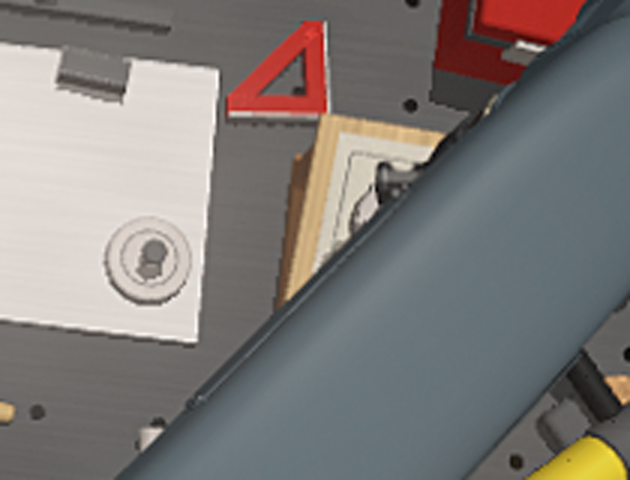

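The side crop shows the held weight at crop pixel (305,295), above the drawing's upper left and not yet at the middle. Weight C is standing on the plate at (240,205). In the top crop the arm hides most of the board. I'll measure the tilt of the held disc.

```bash
cat >> h.py <<'E'
def disc(x0,x1,y0,y1,above=0.03):
    c=cam('side'); W=world(c)
    pl=np.load("plane_side.npz"); d=(W-pl["ctr"])@pl["n"]
    px=c["pixels"].astype(int); 
    m=(W[...,0]>x0)&(W[...,0]<x1)&(W[...,1]>y0)&(W[...,1]<y1)&(d>above)&(px.mean(-1)>85)&(W[...,2]<.25)
    m=cv2.erode(m.astype(np.uint8),np.ones((2,2)))
    k,l,s,ct=cv2.connectedComponentsWithStats(m); i=1+np.argmax(s[1:,4]); P=W[l==i]
    rng=np.random.default_rng(0); best=0
    for _ in range(400):
        a=P[rng.choice(len(P),3,False)]; nn=np.cross(a[1]-a[0],a[2]-a[0]); L=np.linalg.norm(nn)
        if L<1e-5: continue
        nn/=L; q=abs((P-a[0])@nn)<.002
        if q.sum()>best: best=q.sum(); sel=q
    Q=P[sel]; ctr=Q.mean(0); nn=np.linalg.svd(Q-ctr)[2][2]; nn*=np.sign(nn[2])
    print("disc",len(P),best,"px",ct[i],"ctr",ctr,"n",nn,"tilt",np.degrees(np.arccos(nn[2])), Q.min(0),Q.max(0))
E
python3 -c "
from h import *
disc(.46,.62,-.46,-.28)
st()"
```

```text
disc 991 699 px [285.98688194 288.16145308] ctr [ 0.52853367 -0.37232934  0.19188494] n [ 0.01825771 -0.00162925  0.99983199] tilt 1.050305625432397 [ 0.49472027 -0.40333042  0.1893345 ] [ 0.58009718 -0.32275938  0.19418889]
t 15.8167 pos [ 0.5375 -0.3618  0.2157] F [ 0.2  0.3 -8.4] T [-0.05 -0.22 -0.02] open 0.0253 jaw 86.84 z [-0.078  0.021 -0.997]
```

>>> send_rows([
  [20,2,-8,0,0],
  [20,3,-16,-3,0],
  [20,3,-16,-8,0],
  [20,2,-12,-12,0],
  [20,2,-4,-12,0],
  [20,1,0,-8,0],
  [20,0,0,0,0],
])

```text
time_s: 16.4
ee_pos: [0.5539, -0.4144, 0.1729]
eef_rot: [-0.038, 0.023, 0.999, 0.009]
force: [-0.3, 0.7, -8.4]
opening: 0.0249
```

```bash
python3 -c "
from h import *
st()
"
```

```text
t 16.4 pos [ 0.5539 -0.4144  0.1729] F [-0.3  0.7 -8.4] T [ 0.01 -0.2  -0.05] open 0.0249 jaw 87.38 z [-0.075  0.021 -0.997]
```

>>> send_rows([
  [20,-2,-1,-6,-0.01],
  [20,-2,-1,-8,0],
  [20,-2,-1,-8,0],
  [20,-1,0,-4,0],
  [20,0,0,0,0],
])

```text
time_s: 16.82
ee_pos: [0.5453, -0.4139, 0.1428]
eef_rot: [-0.039, 0.027, 0.999, 0.012]
force: [-0.2, 0.4, -9.1]
opening: 0.025
```

>>> send_rows([
  [20,0,0,0,0],
])

```text
time_s: 16.9
ee_pos: [0.5449, -0.4135, 0.1424]
eef_rot: [-0.04, 0.027, 0.999, 0.012]
force: [0.4, -0.8, -8.2]
opening: 0.0251
```

>>> send_rows([
  [20,2,-3,0,0],
  [20,2,-2,-1,0],
])

```text
time_s: 17.07
ee_pos: [0.549, -0.4183, 0.1425]
eef_rot: [-0.039, 0.027, 0.999, 0.012]
force: [0.1, -0.8, -7.1]
opening: 0.0248
```

>>> send_rows([
  [20,0,-1,-1.5,0],
])

```text
time_s: 17.15
ee_pos: [0.5494, -0.4194, 0.1419]
eef_rot: [-0.039, 0.026, 0.999, 0.012]
force: [-1.7, 2.2, -4.5]
opening: 0.0251
```

>>> send_rows([
  [20,0,0,-1.5,0],
])

```text
time_s: 17.23
ee_pos: [0.5494, -0.4196, 0.1418]
eef_rot: [-0.039, 0.026, 0.999, 0.012]
force: [-3.5, 2.2, -3.0]
opening: 0.025
```

>>> send_rows([
  [20,0,0,-1,0],
])

```text
time_s: 17.32
ee_pos: [0.5495, -0.4196, 0.1419]
eef_rot: [-0.039, 0.026, 0.999, 0.012]
force: [-2.6, 1.6, -5.3]
opening: 0.0248
```

>>> send_rows([
  [20,-2,0,-2,0],
])

```text
time_s: 17.4
ee_pos: [0.5486, -0.4197, 0.1412]
eef_rot: [-0.037, 0.026, 0.999, 0.011]
force: [0.7, 1.3, -3.0]
opening: 0.0248
```

>>> send_rows([
  [20,-2,0,-2,0],
])

```text
time_s: 17.48
ee_pos: [0.5478, -0.4199, 0.1406]
eef_rot: [-0.035, 0.026, 0.999, 0.011]
force: [-0.2, 1.2, -2.4]
opening: 0.025
```

>>> send_rows([
  [20,-2,0,-2,0],
])

```text
time_s: 17.57
ee_pos: [0.5469, -0.4202, 0.1399]
eef_rot: [-0.033, 0.026, 0.999, 0.01]
force: [-0.7, 1.3, -1.8]
opening: 0.025
```

```bash
python3 -c "
from h import *
st()
disc(.46,.62,-.5,-.33,.012)
"
```

```text
t 17.5667 pos [ 0.5469 -0.4202  0.1399] F [-0.7  1.3 -1.8] T [ 0.2  -0.28  0.01] open 0.025 jaw 87.02 z [-0.066  0.021 -0.998]
disc 1104 721 px [293.55525362 333.69655797] ctr [ 0.53954311 -0.42974859  0.11606663] n [-0.00993757 -0.03921527  0.99918137] tilt 2.318523530485827 [ 0.50575309 -0.46220714  0.11253072] [ 0.59195827 -0.37880663  0.12012688]
```

>>> send_rows([
  [20,-4,1,-4,0],
], newtons=20)

```text
time_s: 17.7
ee_pos: [0.5436, -0.4202, 0.1372]
eef_rot: [-0.032, 0.026, 0.999, 0.008]
force: [0.4, -0.0, -2.3]
opening: 0.0255
```

>>> send_rows([
  [20,-4,1,-4,0],
])

```text
time_s: 17.78
ee_pos: [0.54, -0.42, 0.1339]
eef_rot: [-0.031, 0.026, 0.999, 0.007]
force: [0.4, 0.0, -1.7]
opening: 0.0252
```

>>> send_rows([
  [20,-4,0,-5,0],
])

```text
time_s: 17.87
ee_pos: [0.5362, -0.4203, 0.1295]
eef_rot: [-0.03, 0.026, 0.999, 0.006]
force: [1.0, 0.5, -2.0]
opening: 0.0251
```

```bash
python3 -c "
from h import *
st()
disc(.46,.62,-.5,-.33,.012)
"
```

```text
t 17.8667 pos [ 0.5362 -0.4203  0.1295] F [ 1.   0.5 -2. ] T [ 0.12 -0.44  0.04] open 0.0251 jaw 87.02 z [-0.06   0.014 -0.998]
disc 1005 688 px [293.38507463 336.24179104] ctr [ 0.5414726  -0.43123806  0.10572683] n [-0.21351518 -0.00896142  0.97689864] tilt 12.339455615530706 [ 0.50449094 -0.46355359  0.09598645] [ 0.58609384 -0.3835274   0.11678286]
```

>>> send_rows([
  [20,-2,1,-3,0],
])

```text
time_s: 18.0
ee_pos: [0.5325, -0.4199, 0.1252]
eef_rot: [-0.031, 0.027, 0.999, 0.006]
force: [1.0, -0.5, -1.3]
opening: 0.0251
```

>>> send_rows([
  [20,-1.5,1,-3,0],
])

```text
time_s: 18.08
ee_pos: [0.5305, -0.4194, 0.122]
eef_rot: [-0.031, 0.027, 0.999, 0.005]
force: [1.3, 0.7, 25.1]
opening: 0.0252
```

```bash
python3 -c "
from h import *
st()
disc(.46,.62,-.5,-.33,.012)
"
```

```text
t 18.0833 pos [ 0.5305 -0.4194  0.122 ] F [ 1.3  0.7 25.1] T [-0.16 -0.85 -0.06] open 0.0252 jaw 86.9 z [-0.062  0.013 -0.998]
disc 933 669 px [293.63879957 336.93890675] ctr [ 0.54339207 -0.43134881  0.10020673] n [-0.34061257  0.00604181  0.94018433] tilt 19.917464588781236 [ 0.50417291 -0.46240179  0.08539985] [ 0.58412903 -0.38553345  0.11508339]
```

>>> send_rows([
  [20,0,0,0.6,0],
])

```text
time_s: 18.22
ee_pos: [0.53, -0.4194, 0.1223]
eef_rot: [-0.031, 0.027, 0.999, 0.005]
force: [1.0, -0.3, -4.1]
opening: 0.025
```

>>> send_rows([
  [20,0,0,0.4,0],
])

```text
time_s: 18.3
ee_pos: [0.5295, -0.4193, 0.122]
eef_rot: [-0.032, 0.027, 0.999, 0.006]
force: [0.8, -0.4, -4.1]
opening: 0.0252
```

>>> send_rows([
  [27,0,0,0,0],
])

```text
time_s: 18.38
ee_pos: [0.5292, -0.4192, 0.1219]
eef_rot: [-0.032, 0.027, 0.999, 0.006]
force: [-0.0, 0.9, -0.1]
opening: 0.0269
```

>>> send_rows([
  [31,0,0,0,0],
  [36,0,0,0,0],
  [42,0,0,0,0],
])

```text
time_s: 18.63
ee_pos: [0.5291, -0.4194, 0.1233]
eef_rot: [-0.033, 0.027, 0.999, 0.005]
force: [0.2, 0.1, 0.3]
opening: 0.0417
```

```bash
python3 -c "
from h import *
st()
disc(.46,.62,-.5,-.33,.012)
"
```

```text
t 18.6333 pos [ 0.5291 -0.4194  0.1233] F [0.2 0.1 0.3] T [-0.01 -0.04 -0.01] open 0.0417 jaw 86.89 z [-0.065  0.012 -0.998]
disc 841 597 px [292.79785969 336.30796671] ctr [ 0.54154811 -0.42962745  0.09962194] n [-0.34079529  0.01065012  0.9400772 ] tilt 19.9354744628351 [ 0.50365976 -0.46121175  0.08421252] [ 0.58224301 -0.3852687   0.11481149]
```

>>> send_rows([
  [46,0,0,6,0],
  [46,0,0,12,0],
  [46,0,0,20,0],
  [46,0,0,30,0],
  [46,0,0,30,0],
  [46,-20,15,20,0],
  [46,-30,30,0,0],
  [46,-30,35,0,0],
  [46,-20,20,0,0],
  [46,0,0,0,0],
])

```text
time_s: 19.52
ee_pos: [0.4258, -0.3171, 0.2491]
eef_rot: [-0.033, 0.027, 0.999, 0.005]
force: [0.3, 0.4, -1.3]
opening: 0.0459
```

>>> send_rows([
  [46,-25,30,10,0],
  [46,-25,35,10,0],
  [46,-20,40,10,0],
  [46,0,40,0,0],
  [46,0,40,0,0],
  [46,0,35,0,0],
  [46,0,30,0,0],
  [46,0,10,0,0],
  [46,0,0,0,0],
])

```text
time_s: 20.27
ee_pos: [0.3579, -0.0569, 0.287]
eef_rot: [-0.025, 0.03, 0.999, 0.003]
force: [0.3, -0.7, 0.6]
opening: 0.0457
```

```bash
python3 -c "
from h import *
st()
c=cam('side'); save(c,'pics/s3.png')
c=cam('top'); save(c,'pics/t3.png')
disc(.46,.62,-.5,-.33,.012)
knobs()
"
```

```text
t 20.2667 pos [ 0.3579 -0.0569  0.287 ] F [ 0.3 -0.7  0.6] T [ 0.01 -0.1  -0.03] open 0.0457 jaw 86.53 z [-0.05   0.008 -0.999]
disc 1316 963 px [292.32522796 333.37841945] ctr [ 0.5441518  -0.4247714   0.10063626] n [-0.34345596  0.01060308  0.93910893] tilt 20.097553068724352 [ 0.50369073 -0.46245573  0.08448324] [ 0.58189318 -0.37805579  0.11493302]
top  disc [225. 187.] 547 ((516.9177856445312, 103.71067810058594), 44.17515182495117)
side  disc [258. 186.] 371 ((518.0595092773438, 100.4618148803711), 44.3055305480957)
side  disc [266. 254.] 606 ((519.558837890625, -160.41090393066406), 45.03444290161133)
```

View pics/s3.png

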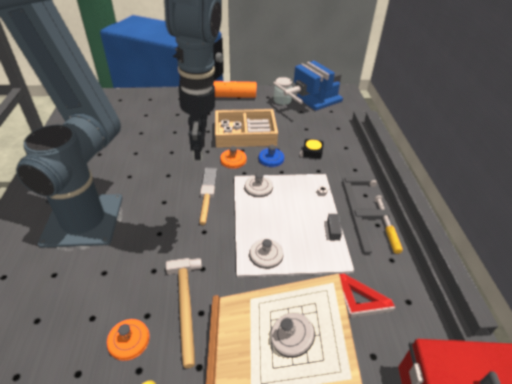

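View pics/t3.png

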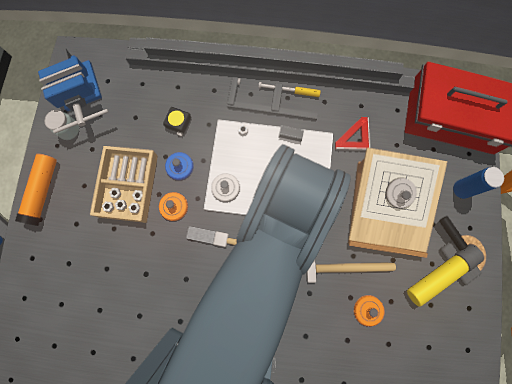

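The side picture shows weight B flat on the drawing at about (292,335). The two glazed weights stand on the plate at (258,186) and (266,254), and everything else looks unmoved. In the top picture it sits at (402,193), against a drawing middle of (400,191). The fact that it holds on a 20° slope also confirms it grips, because a glazed sole would have slid.

```bash
python3 -c "
from h import *
disc(.46,.62,-.5,-.33,.012); st()
print(manip.hand_in())
"
```

```text
disc 1308 969 px [292.16666667 333.20336391] ctr [ 0.54407207 -0.42438909  0.10063703] n [-0.34184247  0.01528586  0.93963294] tilt 20.00999481159117 [ 0.5035228  -0.46220126  0.08500013] [ 0.58201256 -0.37870897  0.11489654]
t 20.5667 pos [ 0.3577 -0.0597  0.2849] F [-0.6 -0.2 -0.7] T [-0.05 -0.04  0.01] open 0.0465 jaw 86.19 z [-0.054  0.008 -0.999]
the job is handed in; nothing more can be done
None
```

I dragged all three weights across the plate, set the one that grips flat on the middle of the drawing, and handed the job in at 20.6 s.

**Drags:** I pushed each weight 60–64 mm along -x by the knob, with the jaws loosely around it. The hand's vertical force read within about ±3 N throughout.

| Weight | Side of the plate | Drag force | Share of load (approx.) |
|---|---|---|---|
| 1 | left | about 3 N | 0.3 |
| 2 | middle | about 5.3 N | 0.6 |
| 3 | right | about 3.2 N | 0.3 |

**Placing:** I tilted the middle weight onto the slope about its uphill edge and let go.
- The last check shows it still, tilted 20.0° and square with the board.
- It is about 2–3 mm from the measured middle of the drawing.
- A glazed sole would slide on a 20° slope, so its staying put confirms the choice.

**Left as they were:** the other two weights stand on the plate. The last pictures show no other item moved, though the arm hid part of the plate and bench from the top camera. The robot touches nothing.

**What didn't fit cleanly:**
- **Glazed readings:** both came out a little above the stated 0.15–0.25. The force reading carries about 1 N of noise.
- **Slight lift:** the hand lifted up to about 2.5 N at the start of the first two drags. I corrected it during the drag.
- **Press on the board:** it peaked at about 25 N as the sole came flat. I eased it off before letting go.

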